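# Fit a honing disc on the bench hone

### The arm

A 7-joint arm with a two-finger parallel gripper is mounted at the origin on a cart in front of the work surface, level with it; the furniture and walls round the work are solid. World frame = base frame: x ahead of the robot, y to its left, z up, the work surface at z = 0. Lengths are in m, angles in rad, forces in N, time in s.
With the tool pointing down it reaches from about 0.425 to 1.025 m from the base axis. Payload 9.4 kg.
Tool frame: the origin (TCP) lies midway between the tips of the shut fingers; the grasp point (between the pads) lies 19 mm behind it; z points along the fingers, y is the line along which they close (so a half turn about z gives the same grasp; the last joint's range is limited). The gripper opens to 93 mm and grips with 3 to 60 N. Pads are 15 mm wide; open, the fingers measure 128 mm over their backs; the gripper's body (75 mm by 188 mm) begins 65 mm behind the grasp point.
Start: joints at [-1.304, 0.599, -0.003, 1.599, 0.002, 0.943, -0.08], TCP at [0.244, 0.683, 0.219] pointing down, gripper open.
Joint ranges: [-2.57, 2.57], [-0.35, 1.97], [-1.29, 1.29], [0.11, 2.56], [-1.05, 4.19], [0.11, 1.86], [-2.63, 2.63]. Speed limits (rad/s): [2.22, 2.22, 3.01, 3.01, 3.14, 3.14, 3.14].

### API

Orientations are given as a unit quaternion [w, x, y, z].
In Python, from bench import bot gives the robot as it stands. The module is installed in compiled form; this text tells all that it offers.
- The arm moves only by the tool jog_arm, never from a script. Its argument "rows" is a list of rows, each an object with "delta_pos": the shift along the world's x, y, z in m, a list of three; "twist": the turn about the world's z in rad; "hand": the closure in counts, from 0 (fully open) to 255 (shut). A call has 1 to 8 rows; each row is the pose to reach, as a shift and turn from the pose commanded when the call began; what a row does not reach only later rows make up. A row lasts 1/8 s, in which the tool goes at most 62.5 mm and 10.7 degrees, less where a joint would pass 70% of its speed; a pose out of reach is approached as far as the arm can. A call with a gripper value outside its range is refused whole. The fingers move at their own pace and stop on an object; "squeeze" is the grip in N (left out, the last holds). Time passes only in rows, so rows that repeat a pose let the fingers close. It gives the time, the measured TCP pose, the force, the opening and the grip force at its end, in the units of the state.
- bot.observe(): the state, without advancing time (a new reading comes with each control period).
- bot.read_camera(name): name is "scene" or "top"; returns (picture, depth): 420x560x3 uint8, red, green, blue; 420x560 float32, m along the optical axis (not along the pixel's ray), 0 where there is no reading.
- bot.camera_info(name): a dict with "fx", "fy", "cx", "cy" (pixels), "world_from_camera" (4x4, takes a point from camera to world coordinates). Camera axes: x right, y up, looking along -z (the intrinsics and any distortion apply to the point x, -y, -z); pixel columns grow to the right and rows downward; lengths in m; the calibration is good to about 2 mm. A picture is of the moment at which its call begins. camera_info takes no time and is no camera call.
- bot.hand_in(): hands the job in; it is judged then, once.
Trained networks look in the newest picture that a camera, given by its name, has taken for a name from the list of things; names that differ only in an ending like _2 or _b are one class to them, and where a whole thing is asked for, a point or a joint stands for the part that bears it (a point fixed in the world has none). Each returns a list of dicts, best first, with "score" (0 to 1); they miss things now and then, are a little off and sometimes report something else, mostly with a low value. They report only what shows in the picture. A call takes as long as a camera call. They do not tell look-alikes from the thing itself.
- bot.outline_of(name, camera): "mask" (420x560 bool, what is visible of it) and "box" ([left, top, right, bottom] in pixels, round what is visible of it).
The state is a dict: "t": time; "joint_positions": joint angles; "joint_vel": joint speeds; "joint_torque": joint torques, N m; "tcp_pos": TCP position; "orientation": TCP orientation; "wrist_force": force on the tool from outside, world axes, zero at the start; "torque": the same for the moment, N m; "gripper_width": opening from 0.0 (shut) to 1.0 (fully open); "finger_force": force on a finger pad.
Only numpy, scipy, OpenCV 4.12 (cv2) and the standard library are available. Lean on these libraries where they do the work, as an engineer would, in place of code of your own. Each camera call takes 0.05 s, during which the arm holds its last target. There are 200 camera calls.

### The job

Fit the larger of the two honing discs on the bench hone: lower it over the spindle, turn it by feel until the drive pin drops into its slot, and bring it down fully home on the platter. Press and twist only lightly until the pin is in, and do not let the disc fall. Then swing the tool rest in over the disc as far as it goes, and leave the smaller disc, the tube and the bottle where they are.

Things in the scene. Friction and masses are not known exactly. Their poses are not given: they have to be found in the camera images.
- disc_large_hub (a point): Larger of two loose honing discs, 0.24 to 0.4 kg: steel plate 110 mm across, 8 mm thick, lying flat on the table at the start, with a round aluminium hub 36 mm across that rises to 38 mm above the disc's underside. A 16 mm bore runs through the hub. This point is on the axis, 23 mm above the underside (15 mm below the hub's top); z is the axis, pointing up out of the hub.
- disc_large_slot (a point): Middle of the drive slot of the larger disc, level with the disc's underside, 30 mm from its axis on the disc's -x side. The slot goes right through the plate: 10 mm wide (y of this frame), 14 mm long (x, radial). Axes as the disc's.
- disc_small_hub (a point): Smaller honing disc, loose: 82 mm across, with the same hub, bore, slot and 8 mm thickness. Not wanted now; it stays where it lies. Same point and axes as on the larger one.
- hone: Bench hone, fixed on the table: grey housing, 150 mm (x) by 205 mm (y), 40 mm high, with a switch and a knob on its front (-x). Origin at table height below the spindle's axis, z up. The housing reaches from y = -132 to y = +72 mm in this frame.
- hone_seat (a point): Centre of the face of the hone's round platter (steel, 88 mm across, faced with a thin rubber mat), on the spindle's axis, 52 mm above the table; axes as the hone's. The disc seats on this face: when home, its underside is level with this point. The platter is held by its gear and does not turn by hand. Drive pin: see hone_spindle.
- hone_spindle (a point): Top of the steel spindle nose, 32 mm above the platter's face; the nose is 14 mm across up to 22 mm, then tapers to 4 mm at the top. A drive pin, 8 mm across, tip tapered, stands 11 mm above the face, 30 mm from the axis. It points from the axis to the hone's -x, give or take up to 0.6 rad (where the motor stopped: not measured). A disc resting on the pin is 11 mm too high.
- rest (a joint): Angle of the tool rest about its upright pivot, rad: 0 is swung out, pointing along the hone's -x; it grows as the rest swings in, clockwise from above; 1.57 is its stop, pointing along the hone's +y over the disc, ending 17 mm short of the hub. It turns stiffly (about 2 N at the fence) and stays where it is left. It passes 3 mm above a disc that is home.
- rest_pivot (a point): On the pivot axis of the tool rest, level with the middle of its fence (83 mm above the table), 105 mm from the spindle's axis on the hone's -y side. Axes turn with the rest: -x points along the rest from the pivot to its free end.
- rest_fence (a point): Middle of the fence of the tool rest: an upright aluminium strip 54 mm long (x of this frame), 9 mm thick (y), 28 mm high (z), 69 to 97 mm above the table, 16 to 70 mm from the pivot, standing lengthwise on a flat bar 24 mm wide. Its +y side leads as the rest swings in, so the rest is pushed in on the -y side, square to the fence.
- paste_tube: Small white paste tube, 80 mm long, 22 mm wide, 16 mm high, lying loose on the table; origin at the centre of its underside. A bystander.
- oil_bottle: Small clear squeeze bottle with a long tip, 31 mm across, 132 mm high, standing loose; origin at the centre of its underside. A bystander.
Things that resemble listed ones, but are neither listed nor needed, are in the scene too. Leave any red look-alike of the part that bears disc_large_hub alone.

How it is judged:
By the outcome, as a careful person would: the job done as asked, in the order asked, and still so for the second after the job is handed in, with the robot touching nothing.
It also fails if it takes over 72 s, if anything falls off the work surface, if the arm or the gripper's body presses on something with over 40 N, if the wrist force passes 120 N, or if a joint passes its speed limit or range.

## Working session

There is one attempt and no reset: what is moved stays moved. The work goes in short steps, Python scripts to look and compute and a tool call to move; the robot and the scene stay as the last step left them, time stands still between calls to the robot, and variables do not carry over. Pictures are saved under pics/ and viewed, at most 10 in all, crops included, and the job is handed in when it is done.

Besides the shell and the picture viewer there is one more tool, called after "Request:" as name(argument=value, ...) on one line, values as JSON. jog_arm: Moves the arm, as the interface text tells. Its arguments: {"type":"object","properties":{"rows":{"type":"array","items":{"type":"object","properties":{"delta_pos":{"type":"array","items":{"type":"number"}},"twist":{"type":"number"},"hand":{"type":"number"}}}},"squeeze":{"type":"number"}},"required":["rows"]}

```bash
mkdir -p pics; cat > h.py <<'E'
import numpy as np, cv2
from bench import bot
def cloud(cam):
    pic,d=bot.read_camera(cam); i=bot.camera_info(cam)
    v,u=np.mgrid[0:420,0:560]
    P=np.stack([(u-i["cx"])/i["fx"]*d,-(v-i["cy"])/i["fy"]*d,-d],-1)
    T=np.array(i["world_from_camera"]); W=P@T[:3,:3].T+T[:3,3]
    W[d==0]=np.nan
    return pic,W
def save(n,pic): cv2.imwrite("pics/"+n,pic[...,::-1])
E
python3 - <<'E'
from h import *
s=bot.observe(); print({k:np.round(v,3).tolist() for k,v in s.items()})
i=bot.camera_info("top"); print(i); print(bot.camera_info("scene"))
ims=[]
for c in ("top","scene"):
    pic,W=cloud(c); save(c+"0.png",pic); np.savez(c+"0.npz",pic=pic,W=W)
    for n in ["disc_large_hub","disc_small_hub","hone","rest","paste_tube","oil_bottle"]:
        for r in bot.outline_of(n,c)[:4]:
            m=r["mask"]; w=W[m]; w=w[~np.isnan(w[:,0])]
            print(c,n,round(r["score"],2),r["box"],np.round(np.median(w,0),3),np.round(np.percentile(w,98,axis=0),3),np.round(np.percentile(w,2,axis=0),3))
E
```

```text
{'t': 0.0, 'joint_positions': [-1.304, 0.6, -0.003, 1.6, 0.002, 0.943, -0.08], 'joint_vel': [0.0, -0.0, 0.0, 0.001, -0.001, -0.0, 0.0], 'joint_torque': [-0.001, -76.505, 1.497, -25.235, -0.052, 0.017, 0.0], 'tcp_pos': [0.244, 0.682, 0.218], 'orientation': [-0.0, 0.171, 0.985, -0.001], 'wrist_force': [-0.295, -0.45, -0.401], 'torque': [0.031, -0.02, -0.03], 'finger_force': 0.0, 'gripper_width': 1.002}
{'fx': 411.2635324646089, 'fy': 411.2635324646089, 'cx': 285.1686447460986, 'cy': 209.4445972191348, 'world_from_camera': array([[ 0.00476058,  0.99286235, -0.11917086,  0.51342054],
       [-0.99911718,  0.0096968 ,  0.04087584,  0.00619161],
       [ 0.04173966,  0.11887106,  0.99203199,  0.91403834],
       [ 0.        ,  0.        ,  0.        ,  1.        ]])}
{'fx': 458.9733693225434, 'fy': 458.9733693225434, 'cx': 274.66294739631536, 'cy': 216.39165984618504, 'world_from_camera': array([[-0.81814132,  0.39038693, -0.42218813,  0.21194131],
       [-0.57501609, -0.5568873 ,  0.59936052,  0.55268854],
       [-0.0011287 ,  0.73312657,  0.68009128,  0.71564605],
       [ 0.        , 
[... 1053 characters left out ...]
036  0.006]
scene disc_small_hub 0.62 [195.3, 275.2, 239.1, 307.9] [0.617 0.169 0.01 ] [0.662 0.198 0.041] [0.587 0.123 0.003]
scene disc_small_hub 0.59 [286.4, 163.3, 375.9, 241.3] [ 0.549 -0.144  0.043] [ 0.636 -0.064  0.093] [ 0.48  -0.258  0.011]
scene hone 0.7 [285.2, 160.6, 374.1, 244.7] [ 0.549 -0.145  0.043] [ 0.635 -0.064  0.092] [ 0.48  -0.258  0.015]
scene rest 0.9 [339.9, 162.8, 369.6, 184.0] [ 0.541 -0.236  0.08 ] [ 0.582 -0.231  0.1  ] [ 0.508 -0.25   0.067]
scene paste_tube 0.8 [341.3, 274.7, 375.1, 300.2] [0.399 0.004 0.01 ] [0.438 0.016 0.018] [ 0.37  -0.007  0.001]
scene oil_bottle 0.94 [184.9, 201.0, 199.2, 248.6] [0.741 0.101 0.041] [0.754 0.112 0.104] [0.732 0.086 0.003]
```

```bash
python3 - <<'E'
import cv2
a=cv2.imread("pics/top0.png")[70:340,140:430]; cv2.imwrite("pics/t0c.png",cv2.resize(a,None,fx=2.2,fy=2.2,interpolation=2)[:600])
a=cv2.imread("pics/scene0.png")[140:400,130:410]; cv2.imwrite("pics/s0c.png",cv2.resize(a,None,fx=2.3,fy=2.3,interpolation=2))
E
```

```text
(no output)
```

View pics/t0c.png

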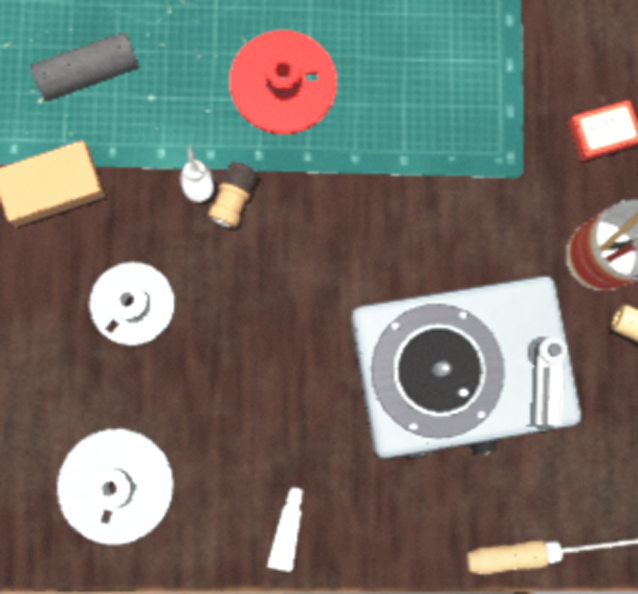

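View pics/s0c.png

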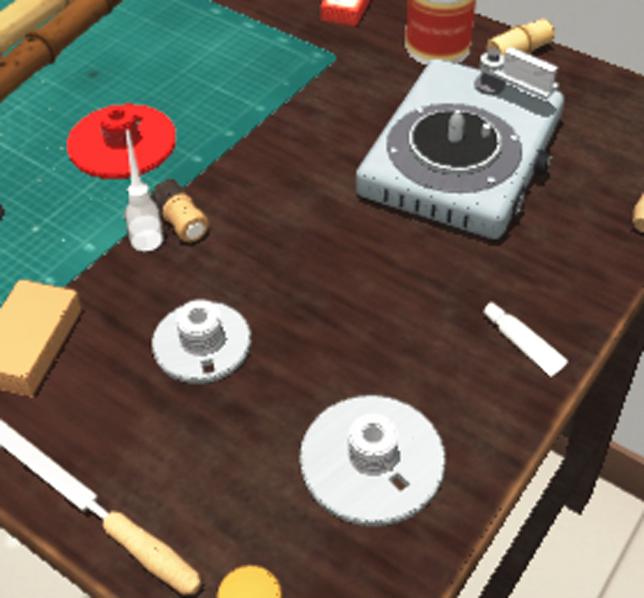

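The larger disc is the grey one at about top pixel (191,291), with its slot near (189,305). The red look-alike sits at (269,107). The platter's centre is at about (339,239), with the pin at about (350,248). Next I measure these precisely.

```bash
cat >> h.py <<'E'
def ray(cam,uv,z):
    i=bot.camera_info(cam); T=np.array(i["world_from_camera"])
    uv=np.atleast_2d(uv).astype(float)
    d=np.stack([(uv[:,0]-i["cx"])/i["fx"],-(uv[:,1]-i["cy"])/i["fy"],-np.ones(len(uv))],-1)@T[:3,:3].T
    return T[:3,3]+d*((z-T[2,3])/d[:,2])[:,None]
def circ(p):
    A=np.c_[2*p,np.ones(len(p))]; s=np.linalg.lstsq(A,(p**2).sum(1),rcond=None)[0]
    return s[:2],np.sqrt(s[2]+s[:2]@s[:2])
E
python3 - <<'E'
from h import *
for c in ("top","scene"):
    f=np.load(c+"0.npz"); pic,W=f["pic"],f["W"]; x,y,z=W[...,0],W[...,1],W[...,2]
    v,u=np.mgrid[0:420,0:560]
    for nm,c0 in (("L",(.446,.167)),("S",(.624,.157))):
        near=np.hypot(x-c0[0],y-c0[1])<.075
        m=near&(z>.033)&(z<.044)
        plate=(near&(z>.004)&(pic.min(-1)>110)).astype(np.uint8)
        k=max(cv2.findContours(plate,cv2.RETR_EXTERNAL,cv2.CHAIN_APPROX_NONE)[0],key=cv2.contourArea)[:,0]
        e=ray(c,k,.008)[:,:2]; cc,R=circ(e)
        hp=W[m]; cz,(w,h),a=cv2.minAreaRect(hp[:,:2].astype(np.float32))
        print(c,nm,"plate",cc.round(4),R.round(4),"hub top",np.round(cz,4),round(w,3),round(h,3),np.median(hp[:,2]).round(4))
        zz=ray(c,np.c_[u.ravel(),v.ravel()],.008)[:,:2].reshape(420,560,2)
        rr=np.hypot(*(zz-cc).transpose(2,0,1))
        dk=(rr<.042)&(rr>.02)&(pic.max(-1)<90)
        n,lab,st,ce=cv2.connectedComponentsWithStats(dk.astype(np.uint8))
        for j in range(1,n):
            if st[j,4]>5:
                p=ray(c,ce[j],.007)[0,:2]-cc; print("   slot?",st[j],ce[j].round(1),np.hypot(*p).round(4),"az",np.arctan2(p[1],p[0]).round(3))
    # hone
    near=np.hypot(x-.565,y+.145)<.06
    pl=near&(z>.045)&(z<.058)&(pic.max(-1)<70)
    k=max(cv2.findContours(pl.astype(np.uint8),cv2.RETR_EXTERNAL,cv2.CHAIN_APPROX_NONE)[0],key=cv2.contourArea)[:,0]
    e=ray(c,cv2.convexHull(k)[:,0],.052)[:,:2]; cc,R=circ(e); print(c,"mat",cc.round(4),R.round(4))
    sp=near&(z>.068)&(np.hypot(x-cc[0],y-cc[1])<.02); print("  spindle pts",sp.sum(),W[sp].mean(0).round(4),W[sp].max(0).round(4))
    zz=ray(c,np.c_[u.ravel(),v.ravel()],.062)[:,:2].reshape(420,560,2); q=zz-cc; rr=np.hypot(q[...,0],q[...,1])
    br=(rr>.02)&(rr<.04)&(pic.min(-1)>110)
    n,lab,st,ce=cv2.connectedComponentsWithStats(br.astype(np.uint8))
    for j in range(1,n):
        if st[j,4]>3:
            p=ray(c,ce[j],.060)[0,:2]-cc; print("   pin?",st[j],ce[j].round(1),np.hypot(*p).round(4),"az",np.arctan2(p[1],p[0]).round(3), np.nanmax(z[lab==j]).round(4))
    hs=(np.hypot(x-.55,y+.17)<.16)&(z>.035)&(z<.046)
    hp=W[hs]; print("  housing",cv2.minAreaRect(hp[:,:2].astype(np.float32)))
    fn=(np.hypot(x-.55,y+.24)<.06)&(z>.085)&(z<.11); r=cv2.minAreaRect(W[fn][:,:2].astype(np.float32)); print("  fence",r,np.nanmax(z[fn]))
E
```

```text
top L plate [0.4448 0.1676] 0.054 hub top [0.4444 0.168 ] 0.034 0.035 0.0377
top S plate [0.6246 0.1567] 0.04 hub top [0.6246 0.1564] 0.035 0.034 0.0374
top mat [ 0.5609 -0.138 ] 0.0329
  spindle pts 36 [ 0.5578 -0.1435  0.0794] [ 0.5647 -0.1385  0.0871]
   pin? [319 217  31  36 137] [327.2 228.5] 0.0262 az 0.924 0.0581
   pin? [348 246   5   5  17] [349.9 247.8] 0.0358 az -2.31 0.0662
  housing ((0.5611443519592285, -0.1740306317806244), (0.15230901539325714, 0.20380279421806335), 10.05352783203125)
  fence ((0.5437159538269043, -0.24202442169189453), (0.011900640092790127, 0.07231824845075607), 81.71831512451172) 0.1016274902618498
scene L plate [0.4458 0.1703] 0.0546 hub top [0.4455 0.1707] 0.035 0.035 0.0387
   slot? [301 348   4   4   7] [302.9 349.6] 0.0294 az 2.904
scene S plate [0.6264 0.1592] 0.0408 hub top [0.6247 0.1603] 0.034 0.035 0.0387
   slot? [219 298   4   4  11] [220.5 299.6] 0.0301 az 2.489
scene mat [ 0.5597 -0.1449] 0.0392
  spindle pts 46 [ 0.5579 -0.139   0.0771] [ 0.5679 -0.1342  0.0861]
   pin? [310 185  37  15 150] [330.2 189.5] 0.0254 az -1.244 0.0861
  housing ((0.5610467791557312, -0.1878516525030136), (0.15943089127540588, 0.24049924314022064), 9.970410346984863)
  fence ((0.5447710752487183, -0.2395106852054596), (0.0128888925537467, 0.07565362751483917), 85.63847351074219) 0.10158130135189947
```

```bash
python3 - <<'E'
from h import *
v,u=np.mgrid[0:420,0:560]; uv=np.c_[u.ravel(),v.ravel()]
def plane(c,z): return ray(c,uv,z)[:,:2].reshape(420,560,2)
H={}
for c,L in (("top",(.4446,.1678)),("scene",(.4456,.1705))):
    f=np.load(c+"0.npz"); pic,W=f["pic"],f["W"]; g=pic.max(-1).astype(int)
    q=plane(c,.008)-L; rr=np.hypot(q[...,0],q[...,1])
    dk=(rr<.04)&(rr>.021)&(g<np.median(g[(rr<.05)&(rr>.04)])*.6)
    n,lab,st,ce=cv2.connectedComponentsWithStats(dk.astype(np.uint8))
    for j in range(1,n):
        if st[j,4]>4:
            p=q[lab==j].mean(0); print(c,"slot",st[j],np.hypot(*p).round(4),np.arctan2(p[1],p[0]).round(3))
    q=plane(c,.052)-(.557,-.144); rr=np.hypot(q[...,0],q[...,1])
    d=((rr<.055)&(g<75)).astype(np.uint8); n,lab,st,ce=cv2.connectedComponentsWithStats(d); j=1+st[1:,4].argmax()
    k=cv2.convexHull(cv2.findContours((lab==j).astype(np.uint8),0,cv2.CHAIN_APPROX_NONE)[0][0])[:,0]
    e=ray(c,k,.052)[:,:2]
    (a,b),r=cv2.minEnclosingCircle((e*1000).astype(np.float32)); cc,R=circ(e)
    print(c,"mat",cc.round(4),R.round(4),"enc",a,b,r,st[j])
    H[c]=cc
    # spindle tip, pin from height above mat
    for nm,lo,hi,rad in (("spindle",.066,.1,(0,.02)),("pin",.056,.075,(.02,.042))):
        x=np.hypot(W[...,0]-cc[0],W[...,1]-cc[1]); m=(x>rad[0])&(x<rad[1])&(W[...,2]>lo)&(W[...,2]<hi)
        if m.sum(): 
            p=W[m].mean(0)-[*cc,0]; print("  ",nm,m.sum(),W[m].mean(0).round(4),p.round(4),np.hypot(*p[:2]).round(4),np.arctan2(p[1],p[0]).round(3))
    z=.06; q=plane(c,z)-cc; rr=np.hypot(q[...,0],q[...,1]); m=(rr>.022)&(rr<.038)&(g>110)
    n,lab,st,ce=cv2.connectedComponentsWithStats(m.astype(np.uint8))
    for j in range(1,n):
        p=q[lab==j].mean(0); print("   pinblob",st[j],np.hypot(*p).round(4),np.arctan2(p[1],p[0]).round(3))
    # fence: dark/bright by depth
    m=(W[...,2]>.072)&(W[...,2]<.1)&(np.hypot(W[...,0]-.545,W[...,1]+.24)<.07)
    p=W[m][:,:2]; mu=p.mean(0); U,S,V=np.linalg.svd(p-mu); t=(p-mu)@V[0]; s=(p-mu)@V[1]
    print("  fence",mu.round(4),V[0].round(3),np.degrees(np.arctan2(V[0][1],V[0][0])).round(1),t.min().round(3),t.max().round(3),s.min().round(3),s.max().round(3),m.sum())
pic=np.load("top0.npz")["pic"]; pc=np.load("scene0.npz")["pic"]
A=cv2.resize(pic[195:280,300:405],None,fx=3.8,fy=3.8,interpolation=2); B=cv2.resize(pc[155:245,280:380],None,fx=3.6,fy=3.6,interpolation=2)
C=cv2.resize(pic[260:320,160:225],None,fx=4,fy=4,interpolation=2); 
o=np.zeros((600,800,3),np.uint8); o[:A.shape[0],:A.shape[1]]=A; o[:B.shape[0],420:420+B.shape[1]]=B; o[340:340+C.shape[0],:C.shape[1]]=C
save("m1.png",o)
E
```

```text
top slot [186 302   4   6  17] 0.0301 2.855
top mat [ 0.5583 -0.1438] 0.0373 enc 558.3497924804688 -144.08108520507812 37.80775451660156 [322 220  36  36 896]
   spindle 39 [ 0.5579 -0.1431  0.0785] [-0.0004  0.0007  0.0785] 0.0008 2.141
   pin 25 [ 0.5542 -0.1516  0.0599] [-0.0041 -0.0078  0.0599] 0.0089 -2.056
   pinblob [347 221   1   1   1] 0.0377 -0.415
   pinblob [349 222   1   1   1] 0.0378 -0.539
   pinblob [355 228   1   1   1] 0.0376 -1.013
   pinblob [357 232   1   1   1] 0.0378 -1.26
   pinblob [358 237   1   2   2] 0.0379 -1.569
   pinblob [348 246   5   5  20] 0.0301 -2.375
   pinblob [356 246   1   1   1] 0.0378 -2.057
  fence [ 0.5486 -0.242 ] [-0.99   0.143] 171.8 -0.04 0.041 -0.015 0.011 326
scene slot [288 326   4   3   8] 0.0232 -0.861
scene slot [300 346   8   7  34] 0.0291 2.931
scene mat [ 0.5601 -0.145 ] 0.0394 enc 560.496337890625 -145.20091247558594 40.04286575317383 [310 189  36  23 557]
   spindle 49 [ 0.558  -0.139   0.0765] [-0.0021  0.006   0.0765] 0.0064 1.903
   pin 32 [ 0.5439 -0.1539  0.0593] [-0.0162 -0.0089  0.0593] 0.0185 -2.639
   pinblob [312 186  33  13  93] 0.0244 -1.314
   pinblob [345 197   1   1   1] 0.0377 -2.574
  fence [ 0.5429 -0.2374] [-0.995  0.1  ] 174.2 -0.048 0.036 -0.018 0.008 336
```

View pics/m1.png

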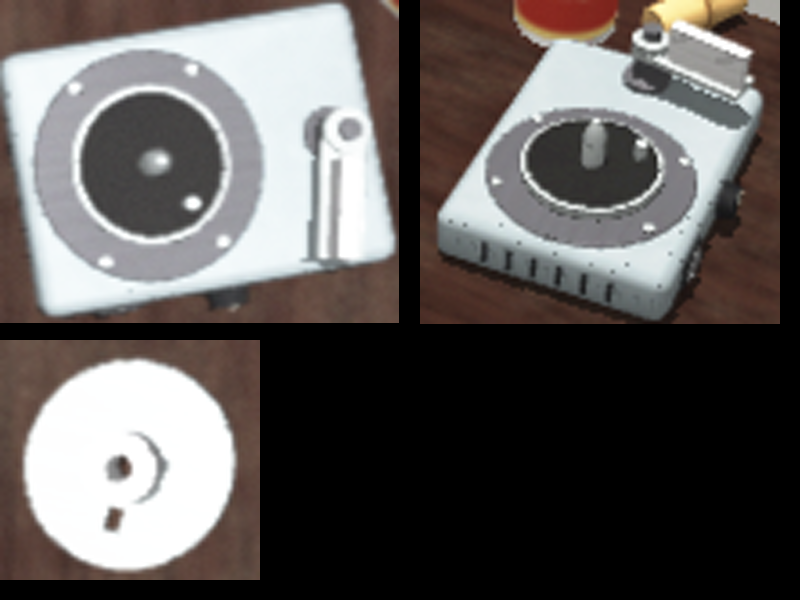

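```bash
python3 - <<'E'
from h import *
for c in ("top","scene"):
    W=np.load(c+"0.npz")["W"]; m=(W[...,2]>.06)&(W[...,0]>.2)
    n,lab,st,ce=cv2.connectedComponentsWithStats(m.astype(np.uint8))
    for j in range(1,n):
        if st[j,4]>15: p=W[lab==j]; print(c,st[j],np.percentile(p,3,axis=0).round(3),np.percentile(p,97,axis=0).round(3))
E
```

```text
top [  459     0   101   420 37696] [ 0.269 -0.437  0.072] [ 0.98  -0.409  0.317]
top [111  10   6  10  26] [1.03  0.343 0.06 ] [1.049 0.353 0.064]
top [417  10  32  35 820] [ 0.995 -0.378  0.061] [ 1.05  -0.323  0.092]
top [224 136   9  16  77] [0.739 0.084 0.062] [0.753 0.099 0.123]
top [405 153  50  46 872] [ 0.644 -0.357  0.062] [ 0.715 -0.286  0.186]
top [384 223  14  41 467] [ 0.51  -0.257  0.067] [ 0.584 -0.234  0.099]
top [337 234   8   7  42] [ 0.552 -0.149  0.063] [ 0.564 -0.138  0.084]
scene [    0     0   560   191 52765] [ 0.234 -0.437  0.067] [ 1.777 -0.221  0.332]
scene [403   1   8   5  26] [ 0.872 -1.314  0.091] [ 0.894 -1.296  0.107]
scene [553  11   7   7  27] [ 0.369 -1.63   0.061] [ 0.391 -1.6    0.078]
scene [ 89 124  12  29 104] [1.114 0.025 0.061] [1.125 0.038 0.128]
scene [338 161  35  22 457] [ 0.508 -0.249  0.066] [ 0.582 -0.231  0.1  ]
scene [  9 176  21  26 310] [1.101 0.228 0.061] [1.125 0.26  0.104]
scene [325 188   7  12  61] [ 0.553 -0.145  0.063] [ 0.565 -0.134  0.086]
scene [185 197  10  31 121] [0.74  0.09  0.061] [0.752 0.103 0.124]
```

Request:
jog_arm(rows=[{"delta_pos": [0.02, -0.05, 0], "twist": -0.16, "hand": 0}, {"delta_pos": [0.04, -0.1, 0], "twist": -0.32, "hand": 0}, {"delta_pos": [0.06, -0.15, 0], "twist": -0.48, "hand": 0}, {"delta_pos": [0.08, -0.2, 0], "twist": -0.64, "hand": 0}], squeeze=20)

```text
t: 1.2
tcp_pos: [0.325, 0.481, 0.2189]
orientation: [0.0, 0.475, 0.88, 0.0]
wrist_force: [-0.0, 0.7, 0.3]
gripper_width: 0.999
finger_force: 0.0
```

```bash
python3 - <<'E'
from h import *
s=bot.observe(); print({k:np.round(v,3).tolist() for k,v in s.items()})
E
```

```text
{'t': 1.2, 'joint_positions': [-1.198, 0.429, 0.173, 1.945, -0.103, 0.775, -0.385], 'joint_vel': [0.262, -0.285, 0.372, 0.574, -0.19, -0.266, -0.509], 'joint_torque': [-3.432, -56.822, 1.133, -22.8, 0.174, 0.531, 0.806], 'tcp_pos': [0.325, 0.481, 0.219], 'orientation': [0.0, 0.475, 0.88, 0.0], 'wrist_force': [-0.025, 0.7, 0.268], 'torque': [-0.048, -0.037, -0.001], 'finger_force': 0.0, 'gripper_width': 0.999}
```

Request:
jog_arm(rows=[{"delta_pos": [0.018, -0.045, 0], "twist": -0.15}, {"delta_pos": [0.036, -0.09, 0], "twist": -0.3}, {"delta_pos": [0.054, -0.135, 0], "twist": -0.45}, {"delta_pos": [0.07, -0.18, 0], "twist": -0.6}, {"delta_pos": [0.088, -0.225, -0.02], "twist": -0.75}, {"delta_pos": [0.104, -0.27, -0.05], "twist": -0.9}, {"delta_pos": [0.12, -0.313, -0.09], "twist": -1.046}, {"delta_pos": [0.12, -0.313, -0.12], "twist": -1.046}])

```text
$.rows[0]: bad value
```

```bash
python3 - <<'E'
from h import *
s=bot.observe(); print({k:np.round(v,3).tolist() for k,v in s.items()})
for c in ("top","scene"):
    pic,W=cloud(c); save(c+"1.png",pic)
E
```

```text
{'t': 1.2, 'joint_positions': [-1.198, 0.429, 0.173, 1.945, -0.103, 0.775, -0.385], 'joint_vel': [0.262, -0.285, 0.372, 0.574, -0.19, -0.266, -0.509], 'joint_torque': [-3.432, -56.822, 1.133, -22.8, 0.174, 0.531, 0.806], 'tcp_pos': [0.325, 0.481, 0.219], 'orientation': [0.0, 0.475, 0.88, 0.0], 'wrist_force': [-0.025, 0.7, 0.268], 'torque': [-0.048, -0.037, -0.001], 'finger_force': 0.0, 'gripper_width': 0.999}
```

"hand" is needed in every row.

Request:
jog_arm(rows=[{"delta_pos": [0.018, -0.045, 0], "twist": -0.15, "hand": 0}, {"delta_pos": [0.036, -0.09, 0], "twist": -0.3, "hand": 0}, {"delta_pos": [0.054, -0.135, 0], "twist": -0.45, "hand": 0}, {"delta_pos": [0.07, -0.18, 0], "twist": -0.6, "hand": 0}, {"delta_pos": [0.088, -0.225, -0.02], "twist": -0.75, "hand": 0}, {"delta_pos": [0.104, -0.27, -0.05], "twist": -0.9, "hand": 0}, {"delta_pos": [0.12, -0.313, -0.09], "twist": -1.046, "hand": 0}, {"delta_pos": [0.12, -0.313, -0.12], "twist": -1.046, "hand": 0}])

```text
t: 2.3
tcp_pos: [0.4456, 0.167, 0.0976]
orientation: [0.001, 0.851, 0.525, 0.0]
wrist_force: [-0.9, 1.3, 0.1]
gripper_width: 0.999
finger_force: 0.0
```

```bash
python3 - <<'E'
from h import *
s=bot.observe(); print({k:np.round(v,3).tolist() for k,v in s.items()})
ims=[]
for c in ("top","scene"):
    pic,W=cloud(c); save(c+"1.png",pic); ims.append(pic[240:420,130:360] if c=="top" else pic[200:380,180:410])
save("p1.png",cv2.resize(np.hstack(ims),None,fx=1.7,fy=1.7,interpolation=2))
E
```

```text
{'t': 2.3, 'joint_positions': [-0.705, 0.528, 0.321, 2.282, -0.433, 0.386, -0.485], 'joint_vel': [0.315, 0.41, -0.503, 0.145, -0.35, -0.592, 0.31], 'joint_torque': [0.41, -57.921, 8.604, -10.263, 0.466, 0.766, -0.53], 'tcp_pos': [0.446, 0.167, 0.098], 'orientation': [0.001, 0.851, 0.525, 0.0], 'wrist_force': [-0.868, 1.301, 0.125], 'torque': [0.022, 0.091, -0.042], 'finger_force': 0.0, 'gripper_width': 0.999}
```

View pics/p1.png

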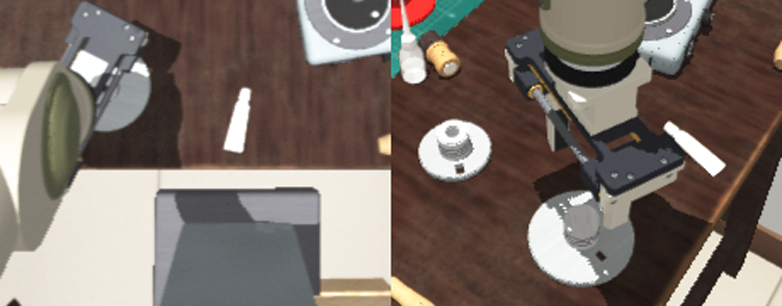

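Request:
jog_arm(rows=[{"delta_pos": [-0.001, 0.001, -0.03], "twist": 0, "hand": 0}, {"delta_pos": [-0.001, 0.001, -0.05], "twist": 0, "hand": 0}, {"delta_pos": [-0.001, 0.001, -0.07], "twist": 0, "hand": 0}, {"delta_pos": [-0.001, 0.001, -0.08], "twist": 0, "hand": 0}, {"delta_pos": [-0.001, 0.001, -0.086], "twist": 0, "hand": 0}, {"delta_pos": [-0.001, 0.001, -0.086], "twist": 0, "hand": 0}])

```text
t: 3.15
tcp_pos: [0.4435, 0.1709, 0.0129]
orientation: [-0.0, 0.849, 0.528, 0.0]
wrist_force: [-0.5, -0.4, 0.3]
gripper_width: 1.004
finger_force: 0.0
```

Request:
jog_arm(rows=[{"delta_pos": [0, 0, 0], "twist": 0, "hand": 120}, {"delta_pos": [0, 0, 0], "twist": 0, "hand": 200}, {"delta_pos": [0, 0, 0], "twist": 0, "hand": 255}, {"delta_pos": [0, 0, 0], "twist": 0, "hand": 255}, {"delta_pos": [0, 0, 0], "twist": 0, "hand": 255}, {"delta_pos": [0, 0, 0], "twist": 0, "hand": 255}], squeeze=25)

```text
t: 3.9
tcp_pos: [0.4434, 0.1705, 0.0126]
orientation: [0.0, 0.849, 0.528, -0.0]
wrist_force: [0.3, -1.0, -0.4]
gripper_width: 0.404
finger_force: 0.9
```

Request:
jog_arm(rows=[{"delta_pos": [0, 0, 0], "twist": 0, "hand": 255}, {"delta_pos": [0, 0, 0], "twist": 0, "hand": 255}, {"delta_pos": [0, 0, 0.01], "twist": 0, "hand": 255}, {"delta_pos": [0, 0, 0.02], "twist": 0, "hand": 255}])

```text
t: 4.4
tcp_pos: [0.4431, 0.1705, 0.0332]
orientation: [-0.0, 0.849, 0.528, -0.0]
wrist_force: [0.7, -0.1, -2.3]
gripper_width: 0.368
finger_force: 25.0
```

Request:
jog_arm(rows=[{"delta_pos": [0, 0, 0.03], "twist": 0, "hand": 255}, {"delta_pos": [0, 0, 0.07], "twist": 0, "hand": 255}, {"delta_pos": [0, 0, 0.11], "twist": 0, "hand": 255}, {"delta_pos": [0.015, -0.03, 0.12], "twist": 0.1, "hand": 255}, {"delta_pos": [0.03, -0.08, 0.12], "twist": 0.24, "hand": 255}, {"delta_pos": [0.048, -0.13, 0.12], "twist": 0.38, "hand": 255}, {"delta_pos": [0.066, -0.18, 0.12], "twist": 0.52, "hand": 255}, {"delta_pos": [0.084, -0.23, 0.12], "twist": 0.66, "hand": 255}])

```text
t: 5.4
tcp_pos: [0.5274, -0.061, 0.1533]
orientation: [0.0, 0.631, 0.776, -0.0]
wrist_force: [-0.0, -0.1, -3.2]
gripper_width: 0.375
finger_force: 25.0
```

Request:
jog_arm(rows=[{"delta_pos": [0.012, -0.03, 0], "twist": 0.14, "hand": 255}, {"delta_pos": [0.022, -0.06, 0], "twist": 0.26, "hand": 255}, {"delta_pos": [0.03, -0.08, 0], "twist": 0.34, "hand": 255}, {"delta_pos": [0.032, -0.085, 0], "twist": 0.37, "hand": 255}, {"delta_pos": [0.032, -0.085, 0], "twist": 0.37, "hand": 255}])

```text
t: 6.02
tcp_pos: [0.5588, -0.144, 0.1528]
orientation: [-0.0, 0.48, 0.877, -0.0]
wrist_force: [-1.0, 0.9, -3.1]
gripper_width: 0.375
finger_force: 25.0
```

```bash
python3 - <<'E'
from h import *
s=bot.observe(); print({k:np.round(v,3).tolist() for k,v in s.items()})
ims=[]
for c in ("top","scene"):
    pic,W=cloud(c); np.savez(c+"2.npz",pic=pic,W=W); ims.append(pic[160:300,270:430] if c=="top" else pic[90:230,250:410])
save("p2.png",cv2.resize(np.hstack(ims),None,fx=2.5,fy=2.5,interpolation=2))
E
```

```text
{'t': 6.025, 'joint_positions': [0.092, 0.508, 0.088, 2.009, -0.073, 0.628, 0.799], 'joint_vel': [-0.018, -0.001, -0.006, 0.008, -0.006, -0.003, -0.013], 'joint_torque': [1.316, -63.595, 3.114, -19.403, 0.12, 0.052, 0.276], 'tcp_pos': [0.559, -0.144, 0.153], 'orientation': [-0.0, 0.48, 0.877, -0.0], 'wrist_force': [-1.007, 0.899, -3.111], 'torque': [-0.033, 0.04, 0.002], 'finger_force': 24.999, 'gripper_width': 0.375}
```

View pics/p2.png

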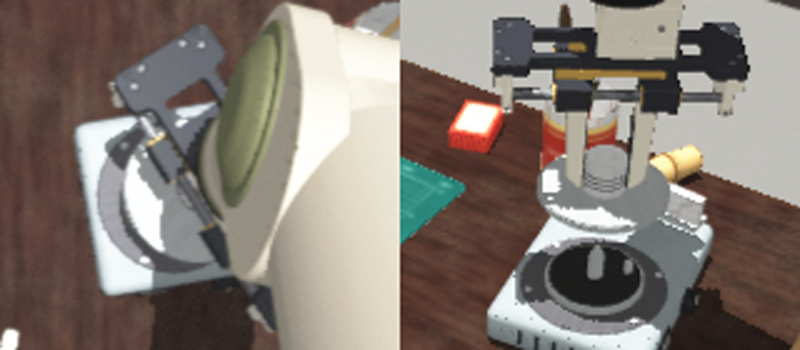

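```bash
python3 - <<'E'
from h import *
c="scene"; f=np.load("scene2.npz"); pic,W=f["pic"],f["W"]; z=W[...,2]
m=(z>.136)&(z<.154)&(np.hypot(W[...,0]-.559,W[...,1]+.144)<.07)
k=max(cv2.findContours(m.astype(np.uint8),0,cv2.CHAIN_APPROX_NONE)[0],key=cv2.contourArea)[:,0]
# keep lower (front) rim: lower silhouette belongs to the plate bottom, sides/back top; use rows
h=cv2.convexHull(k)[:,0]
for zz in (.140,.148):
    e=ray(c,h,zz)[:,:2]; print(zz,circ(e))
w=W[m]; print(np.median(w[:,2]),m.sum())
m2=(z>.170)&(z<.186)&(np.hypot(W[...,0]-.559,W[...,1]+.144)<.03)
print(m2.sum(), W[m2].mean(0), cv2.minAreaRect(W[m2][:,:2].astype(np.float32)))
# spindle silhouette near tip in clear first scene picture
W0=np.load("scene0.npz")["W"]; p0=np.load("scene0.npz")["pic"]
m=(W0[...,2]>.06)&(np.hypot(W0[...,0]-.559,W0[...,1]+.142)<.016)
ys,xs=np.nonzero(m); print("spindle px rows",ys.min(),ys.max(), "tip xs",xs[ys<=ys.min()+1].mean())
print("tip ray@.084",ray(c,[xs[ys<=ys.min()+1].mean()+.5*0,ys.min()],.084))
E
```

```text
0.14 (array([ 0.56333182, -0.14958184]), np.float64(0.057521251889195255))
0.148 (array([ 0.5584484 , -0.13982209]), np.float64(0.056721854386576294))
0.1496668731424271 973
278 [ 0.55585533 -0.13893401  0.17759242] ((0.5555826425552368, -0.13787294924259186), (0.041392698884010315, 0.04422854632139206), 80.7069320678711)
spindle px rows 188 199 tip xs 328.2
tip ray@.084 [[ 0.56106285 -0.14463156  0.084     ]]
```

Request:
jog_arm(rows=[{"delta_pos": [0, 0, -0.03], "twist": 0, "hand": 255}, {"delta_pos": [0, 0, -0.05], "twist": 0, "hand": 255}, {"delta_pos": [0, 0, -0.055], "twist": 0, "hand": 255}, {"delta_pos": [0, 0, -0.057], "twist": 0, "hand": 255}, {"delta_pos": [0, 0, -0.059], "twist": 0, "hand": 255}])

```text
t: 6.75
tcp_pos: [0.5598, -0.1443, 0.0943]
orientation: [0.001, 0.479, 0.878, 0.0]
wrist_force: [0.3, -0.4, -2.3]
gripper_width: 0.373
finger_force: 25.0
```

Request:
jog_arm(rows=[{"delta_pos": [0, 0, -0.002], "twist": 0, "hand": 255}, {"delta_pos": [0, 0, -0.003], "twist": 0, "hand": 255}, {"delta_pos": [0, 0, -0.003], "twist": 0, "hand": 255}])

```text
t: 7.12
tcp_pos: [0.5594, -0.1445, 0.0907]
orientation: [0.0, 0.479, 0.878, 0.0]
wrist_force: [-1.0, -0.9, -3.6]
gripper_width: 0.37
finger_force: 25.0
```

Request:
jog_arm(rows=[{"delta_pos": [0, 0, -0.002], "twist": 0, "hand": 255}, {"delta_pos": [0, 0, -0.003], "twist": 0, "hand": 255}, {"delta_pos": [0, 0, -0.003], "twist": 0, "hand": 255}])

```text
t: 7.5
tcp_pos: [0.5593, -0.1444, 0.0875]
orientation: [-0.0, 0.479, 0.878, -0.0]
wrist_force: [-0.7, 0.7, -2.1]
gripper_width: 0.373
finger_force: 25.0
```

Request:
jog_arm(rows=[{"delta_pos": [0, 0, -0.001], "twist": 0, "hand": 255}, {"delta_pos": [0, 0, -0.002], "twist": 0, "hand": 255}, {"delta_pos": [0, 0, -0.003], "twist": 0, "hand": 255}, {"delta_pos": [0, 0, -0.003], "twist": 0, "hand": 255}])

```text
t: 8.0
tcp_pos: [0.5592, -0.1441, 0.0845]
orientation: [-0.0, 0.479, 0.878, 0.0]
wrist_force: [-0.6, 1.8, -3.2]
gripper_width: 0.371
finger_force: 25.0
```

Request:
jog_arm(rows=[{"delta_pos": [0, 0, -0.002], "twist": 0, "hand": 255}, {"delta_pos": [0, 0, -0.003], "twist": 0, "hand": 255}, {"delta_pos": [0, 0, -0.003], "twist": 0, "hand": 255}])

```text
t: 8.38
tcp_pos: [0.5592, -0.1442, 0.0814]
orientation: [-0.0, 0.479, 0.878, 0.0]
wrist_force: [-1.7, 3.1, -3.5]
gripper_width: 0.373
finger_force: 25.0
```

Request:
jog_arm(rows=[{"delta_pos": [-0.0005, 0.001, 0], "twist": 0, "hand": 255}, {"delta_pos": [-0.0005, 0.001, -0.002], "twist": 0, "hand": 255}, {"delta_pos": [-0.0005, 0.001, -0.002], "twist": 0, "hand": 255}])

```text
t: 8.75
tcp_pos: [0.559, -0.1438, 0.0795]
orientation: [0.0, 0.479, 0.878, -0.0]
wrist_force: [0.9, 0.4, -2.8]
gripper_width: 0.373
finger_force: 25.0
```

Request:
jog_arm(rows=[{"delta_pos": [0, 0, -0.001], "twist": 0, "hand": 255}, {"delta_pos": [0, 0, -0.002], "twist": 0, "hand": 255}, {"delta_pos": [0, 0, -0.002], "twist": 0, "hand": 255}])

```text
t: 9.12
tcp_pos: [0.5588, -0.1435, 0.0775]
orientation: [-0.0, 0.479, 0.878, -0.0]
wrist_force: [0.4, -0.0, -3.0]
gripper_width: 0.371
finger_force: 25.0
```

Request:
jog_arm(rows=[{"delta_pos": [0, 0, -0.001], "twist": 0, "hand": 255}, {"delta_pos": [0, 0, -0.0015], "twist": 0, "hand": 255}, {"delta_pos": [0, 0, -0.0015], "twist": 0, "hand": 255}])

```text
t: 9.5
tcp_pos: [0.5588, -0.1434, 0.0761]
orientation: [-0.0, 0.479, 0.878, -0.0]
wrist_force: [-0.4, 0.2, -3.4]
gripper_width: 0.375
finger_force: 25.0
```

Request:
jog_arm(rows=[{"delta_pos": [0, 0, -0.0005], "twist": 0, "hand": 255}, {"delta_pos": [0, 0, -0.001], "twist": 0, "hand": 255}, {"delta_pos": [0, 0, -0.001], "twist": 0, "hand": 255}])

```text
t: 9.88
tcp_pos: [0.5588, -0.1434, 0.075]
orientation: [-0.0, 0.479, 0.878, -0.0]
wrist_force: [0.7, -0.1, -3.0]
gripper_width: 0.37
finger_force: 25.0
```

Request:
jog_arm(rows=[{"delta_pos": [0, 0, -0.0005], "twist": 0, "hand": 255}, {"delta_pos": [0, 0, -0.001], "twist": 0, "hand": 255}, {"delta_pos": [0, 0, -0.001], "twist": 0, "hand": 255}])

```text
t: 10.25
tcp_pos: [0.5588, -0.1434, 0.0741]
orientation: [-0.0, 0.479, 0.878, -0.0]
wrist_force: [-0.5, 0.6, -3.0]
gripper_width: 0.372
finger_force: 25.0
```

Request:
jog_arm(rows=[{"delta_pos": [0, 0, -0.0005], "twist": 0, "hand": 255}, {"delta_pos": [0, 0, -0.001], "twist": 0, "hand": 255}, {"delta_pos": [0, 0, -0.001], "twist": 0, "hand": 255}])

```text
t: 10.62
tcp_pos: [0.5588, -0.1434, 0.0731]
orientation: [-0.0, 0.479, 0.878, -0.0]
wrist_force: [-0.6, 1.4, -2.8]
gripper_width: 0.378
finger_force: 25.0
```

Request:
jog_arm(rows=[{"delta_pos": [0, 0, -0.0005], "twist": 0, "hand": 255}, {"delta_pos": [0, 0, -0.001], "twist": 0, "hand": 255}, {"delta_pos": [0, 0, -0.001], "twist": 0, "hand": 255}])

```text
t: 11.0
tcp_pos: [0.5588, -0.1434, 0.0721]
orientation: [-0.0, 0.479, 0.878, -0.0]
wrist_force: [-1.1, -0.0, -3.3]
gripper_width: 0.369
finger_force: 25.0
```

```bash
python3 - <<'E'
from h import *
s=bot.observe(); print({k:np.round(v,4).tolist() for k,v in s.items() if k in("wrist_force","torque","tcp_pos","t")})
c="scene"; pic,W=cloud(c); z=W[...,2]; 
r=np.hypot(W[...,0]-.559,W[...,1]+.142)
m=(r<.052)&(r>.03)&(z>.05)&(z<.085); w=W[m]
A=np.c_[w[:,:2]-[.559,-.142],np.ones(len(w))]; print("plate plane",m.sum(),np.median(w[:,2]),np.linalg.lstsq(A,w[:,2],rcond=None)[0])
save("p3.png",cv2.resize(pic[130:260,250:400],None,fx=3.5,fy=3.5,interpolation=2))
E
```

```text
{'t': 11.0, 'tcp_pos': [0.5588, -0.1434, 0.0721], 'wrist_force': [-1.091, -0.0105, -3.292], 'torque': [0.0496, 0.1527, -0.055]}
plate plane 573 0.06915928121158699 [ 0.01235899 -0.02178828  0.06914202]
```

View pics/p3.png

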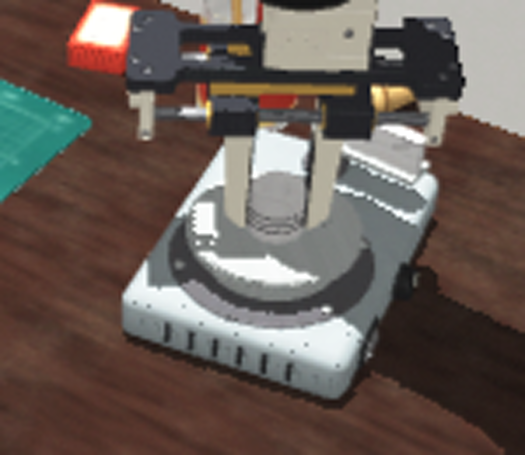

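The disc is level and already about 3 mm below pin-tip height with no contact force, so the pin looks to be entering the slot. I continue down slowly.

Request:
jog_arm(rows=[{"delta_pos": [0, 0, -0.0005], "twist": 0, "hand": 255}, {"delta_pos": [0, 0, -0.001], "twist": 0, "hand": 255}, {"delta_pos": [0, 0, -0.001], "twist": 0, "hand": 255}])

```text
t: 11.42
tcp_pos: [0.5588, -0.1434, 0.071]
orientation: [-0.0, 0.479, 0.878, -0.0]
wrist_force: [-1.3, 1.5, -2.7]
gripper_width: 0.374
finger_force: 25.0
```

Request:
jog_arm(rows=[{"delta_pos": [0, 0, -0.0005], "twist": 0, "hand": 255}, {"delta_pos": [0, 0, -0.001], "twist": 0, "hand": 255}, {"delta_pos": [0, 0, -0.001], "twist": 0, "hand": 255}])

```text
t: 11.8
tcp_pos: [0.5588, -0.1434, 0.07]
orientation: [-0.0, 0.479, 0.878, -0.0]
wrist_force: [-0.6, 0.8, -3.3]
gripper_width: 0.371
finger_force: 25.0
```

```bash
python3 - <<'E'
from h import *
s=bot.observe(); print({k:np.round(v,4).tolist() for k,v in s.items() if k in("wrist_force","torque","tcp_pos","t")})
E
```

```text
{'t': 11.8, 'tcp_pos': [0.5588, -0.1434, 0.07], 'wrist_force': [-0.6239, 0.7741, -3.3177], 'torque': [0.0961, 0.1835, -0.0259]}
```

Request:
jog_arm(rows=[{"delta_pos": [0, 0, -0.0005], "twist": 0, "hand": 255}, {"delta_pos": [0, 0, -0.001], "twist": 0, "hand": 255}, {"delta_pos": [0, 0, -0.0015], "twist": 0, "hand": 255}, {"delta_pos": [0, 0, -0.0015], "twist": 0, "hand": 255}])

```text
t: 12.3
tcp_pos: [0.5588, -0.1434, 0.0685]
orientation: [-0.0, 0.479, 0.878, -0.0]
wrist_force: [-1.6, 0.1, -2.9]
gripper_width: 0.373
finger_force: 25.0
```

Request:
jog_arm(rows=[{"delta_pos": [0, 0, -0.0005], "twist": 0, "hand": 255}, {"delta_pos": [0, 0, -0.001], "twist": 0, "hand": 255}, {"delta_pos": [0, 0, -0.0015], "twist": 0, "hand": 255}, {"delta_pos": [0, 0, -0.0015], "twist": 0, "hand": 255}])

```text
t: 12.8
tcp_pos: [0.5588, -0.1434, 0.067]
orientation: [-0.0, 0.479, 0.878, -0.0]
wrist_force: [-1.2, 1.0, -2.8]
gripper_width: 0.372
finger_force: 25.0
```

```bash
python3 - <<'E'
from h import *
s=bot.observe(); print({k:np.round(v,4).tolist() for k,v in s.items() if k in("wrist_force","torque","tcp_pos","t")})
E
```

```text
{'t': 12.8, 'tcp_pos': [0.5588, -0.1434, 0.067], 'wrist_force': [-1.2078, 1.047, -2.8017], 'torque': [0.1241, 0.2376, -0.0324]}
```

Request:
jog_arm(rows=[{"delta_pos": [0, 0, -0.0005], "twist": 0, "hand": 255}, {"delta_pos": [0, 0, -0.001], "twist": 0, "hand": 255}, {"delta_pos": [0, 0, -0.0015], "twist": 0, "hand": 255}, {"delta_pos": [0, 0, -0.0015], "twist": 0, "hand": 255}])

```text
t: 13.3
tcp_pos: [0.5589, -0.1435, 0.0656]
orientation: [-0.0, 0.479, 0.878, -0.0]
wrist_force: [-1.1, 1.7, -2.6]
gripper_width: 0.373
finger_force: 25.0
```

Request:
jog_arm(rows=[{"delta_pos": [0, 0, -0.0005], "twist": 0, "hand": 255}, {"delta_pos": [0, 0, -0.001], "twist": 0, "hand": 255}, {"delta_pos": [0, 0, -0.001], "twist": 0, "hand": 255}])

```text
t: 13.68
tcp_pos: [0.5589, -0.1434, 0.0647]
orientation: [-0.0, 0.479, 0.878, 0.0]
wrist_force: [-1.8, 1.7, -0.3]
gripper_width: 0.371
finger_force: 25.0
```

```bash
python3 - <<'E'
from h import *
s=bot.observe(); print({k:np.round(v,4).tolist() for k,v in s.items() if k in("wrist_force","torque","tcp_pos","t")})
E
```

```text
{'t': 13.675, 'tcp_pos': [0.5589, -0.1434, 0.0647], 'wrist_force': [-1.8195, 1.7241, -0.2676], 'torque': [0.244, 0.4142, -0.0852]}
```

Request:
jog_arm(rows=[{"delta_pos": [0, 0, -0.0005], "twist": 0, "hand": 255}, {"delta_pos": [0, 0, -0.0005], "twist": 0, "hand": 255}])

```text
t: 13.92
tcp_pos: [0.5588, -0.1434, 0.0646]
orientation: [0.0, 0.479, 0.878, 0.0]
wrist_force: [-3.1, 0.9, 5.0]
gripper_width: 0.37
finger_force: 25.0
```

```bash
python3 - <<'E'
from h import *
s=bot.observe(); print({k:np.round(v,4).tolist() for k,v in s.items() if k in("wrist_force","torque","tcp_pos","t")})
c="scene"; pic,W=cloud(c); z=W[...,2]
r=np.hypot(W[...,0]-.559,W[...,1]+.142)
m=(r<.052)&(r>.03)&(z>.05)&(z<.085); w=W[m]
A=np.c_[w[:,:2]-[.559,-.142],np.ones(len(w))]; print("plate",m.sum(),np.median(w[:,2]),np.linalg.lstsq(A,w[:,2],rcond=None)[0])
E
```

```text
{'t': 13.925, 'tcp_pos': [0.5588, -0.1434, 0.0646], 'wrist_force': [-3.0536, 0.9125, 5.0053], 'torque': [0.3875, 0.7372, -0.0037]}
plate 563 0.06191351715571536 [ 0.00686997 -0.00442242  0.06212553]
```

Request:
jog_arm(rows=[{"delta_pos": [0, 0, 0.0005], "twist": 0, "hand": 255}, {"delta_pos": [0, 0, 0.0005], "twist": 0, "hand": 140}, {"delta_pos": [0, 0, 0.0005], "twist": 0, "hand": 100}, {"delta_pos": [0, 0, 0.0005], "twist": 0, "hand": 60}, {"delta_pos": [0, 0, 0.0005], "twist": 0, "hand": 60}, {"delta_pos": [0, 0, 0.0005], "twist": 0, "hand": 60}])

```text
t: 14.72
tcp_pos: [0.5589, -0.1434, 0.0646]
orientation: [0.0, 0.479, 0.878, -0.0]
wrist_force: [-0.2, -0.2, 0.2]
gripper_width: 0.758
finger_force: 0.0
```

Request:
jog_arm(rows=[{"delta_pos": [0, 0, 0.005], "twist": 0, "hand": 60}, {"delta_pos": [0, 0, 0.02], "twist": 0, "hand": 60}, {"delta_pos": [0, 0, 0.05], "twist": 0, "hand": 60}, {"delta_pos": [0, 0, 0.1], "twist": 0, "hand": 60}, {"delta_pos": [-0.05, 0, 0.13], "twist": 0, "hand": 120}, {"delta_pos": [-0.1, 0, 0.13], "twist": 0, "hand": 200}, {"delta_pos": [-0.11, 0, 0.13], "twist": 0, "hand": 255}, {"delta_pos": [-0.11, 0, 0.13], "twist": 0, "hand": 255}], squeeze=40)

```text
t: 15.72
tcp_pos: [0.4492, -0.1436, 0.1956]
orientation: [0.001, 0.479, 0.878, 0.0]
wrist_force: [0.4, -0.2, 1.4]
gripper_width: 0.386
finger_force: 0.0
```

```bash
python3 - <<'E'
from h import *
s=bot.observe(); print({k:np.round(v,4).tolist() for k,v in s.items() if k in("wrist_force","tcp_pos","t","joint_positions","gripper_width")})
ims=[]
for c in ("top","scene"):
    pic,W=cloud(c); z=W[...,2]; np.savez(c+"3.npz",pic=pic,W=W)
    r=np.hypot(W[...,0]-.559,W[...,1]+.142)
    m=(r<.05)&(r>.03)&(z>.05)&(z<.085); w=W[m]
    A=np.c_[w[:,:2]-[.559,-.142],np.ones(len(w))]; print(c,"plate",m.sum(),np.median(w[:,2]),np.linalg.lstsq(A,w[:,2],rcond=None)[0])
    m=(r<.02)&(z>.08)&(z<.11); print(" hub/spindle top",m.sum(),np.median(z[m]))
    fm=(z>.09)&(z<.104)&(np.hypot(W[...,0]-.545,W[...,1]+.24)<.07)
    p=W[fm][:,:2]; print(" fence",fm.sum(),cv2.fitLine(p.astype(np.float32),cv2.DIST_HUBER,0,.01,.01).ravel().round(4),p.min(0).round(3),p.max(0).round(3))
    ims.append(pic[180:290,290:410] if c=="top" else pic[145:255,270:390])
save("p4.png",cv2.resize(np.hstack(ims),None,fx=3.3,fy=3.3,interpolation=2))
E
```

```text
{'t': 15.725, 'joint_positions': [0.113, 0.3328, 0.0989, 2.195, -0.0562, 0.6143, 0.8232], 'tcp_pos': [0.4492, -0.1436, 0.1956], 'wrist_force': [0.3584, -0.172, 1.3556], 'gripper_width': 0.3857}
top plate 768 0.060781590201450464 [ 0.00168506 -0.00054492  0.060737  ]
 hub/spindle top 213 0.09008674690340568
 fence 148 [ 0.9978 -0.0667  0.5348 -0.2406] [ 0.508 -0.247] [ 0.56  -0.235]
scene plate 584 0.06171565691138575 [0.00056932 0.00086889 0.06171156]
 hub/spindle top 199 0.09010983569606001
 fence 125 [ 0.9985 -0.0544  0.5349 -0.2363] [ 0.507 -0.245] [ 0.561 -0.231]
```

View pics/p4.png

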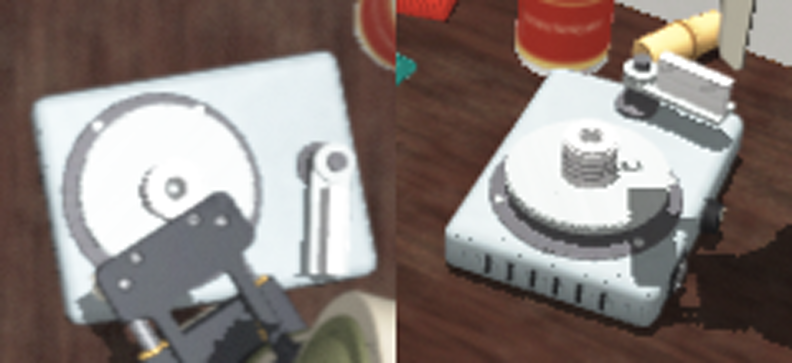

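Request:
jog_arm(rows=[{"delta_pos": [0.015, -0.025, 0], "twist": -0.12, "hand": 255}, {"delta_pos": [0.03, -0.05, 0], "twist": -0.26, "hand": 255}, {"delta_pos": [0.045, -0.077, 0], "twist": -0.4, "hand": 255}, {"delta_pos": [0.06, -0.102, 0], "twist": -0.54, "hand": 255}, {"delta_pos": [0.074, -0.127, 0], "twist": -0.66, "hand": 255}, {"delta_pos": [0.074, -0.127, 0], "twist": -0.72, "hand": 255}, {"delta_pos": [0.074, -0.127, 0], "twist": -0.72, "hand": 255}])

```text
t: 16.7
tcp_pos: [0.5239, -0.2705, 0.1939]
orientation: [-0.0, 0.757, 0.653, -0.0]
wrist_force: [-0.3, -0.4, 0.4]
gripper_width: 0.005
finger_force: 0.0
```

Request:
jog_arm(rows=[{"delta_pos": [0, 0, -0.03], "twist": 0, "hand": 255}, {"delta_pos": [0, 0, -0.065], "twist": 0, "hand": 255}, {"delta_pos": [0, 0, -0.095], "twist": 0, "hand": 255}, {"delta_pos": [0, 0, -0.112], "twist": 0, "hand": 255}, {"delta_pos": [0, 0, -0.117], "twist": 0, "hand": 255}, {"delta_pos": [0, 0, -0.117], "twist": 0, "hand": 255}])

```text
t: 17.45
tcp_pos: [0.5232, -0.2705, 0.0779]
orientation: [0.0, 0.758, 0.653, 0.0]
wrist_force: [0.2, -0.3, -0.5]
gripper_width: 0.005
finger_force: 0.0
```

```bash
python3 - <<'E'
from h import *
s=bot.observe(); print({k:np.round(v,4).tolist() for k,v in s.items() if k in("wrist_force","tcp_pos","t","joint_positions","gripper_width")})
ims=[]
for c in ("top","scene"):
    pic,W=cloud(c); ims.append(pic[180:290,310:430] if c=="top" else pic[125:235,290:410])
save("p5.png",cv2.resize(np.hstack(ims),None,fx=3.3,fy=3.3,interpolation=2))
E
```

```text
{'t': 17.45, 'joint_positions': [0.2308, 0.6383, 0.2239, 2.0381, -0.283, 0.4937, 0.5138], 'tcp_pos': [0.5232, -0.2705, 0.0779], 'wrist_force': [0.193, -0.3321, -0.4934], 'gripper_width': 0.005}
```

View pics/p5.png

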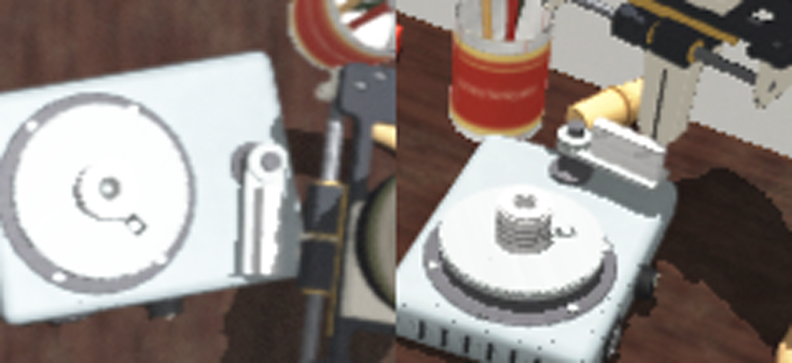

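Request:
jog_arm(rows=[{"delta_pos": [0.002, 0.01, 0], "twist": 0, "hand": 255}, {"delta_pos": [0.0025, 0.018, 0], "twist": 0, "hand": 255}, {"delta_pos": [0.0025, 0.023, 0], "twist": -0.1, "hand": 255}, {"delta_pos": [0.0025, 0.028, 0], "twist": -0.19, "hand": 255}, {"delta_pos": [0.0035, 0.033, 0], "twist": -0.29, "hand": 255}, {"delta_pos": [0.0045, 0.038, 0], "twist": -0.39, "hand": 255}])

```text
t: 18.3
tcp_pos: [0.5275, -0.2321, 0.078]
orientation: [0.0, 0.871, 0.492, 0.0]
wrist_force: [-0.5, -1.5, 0.3]
gripper_width: 0.003
finger_force: 0.9
```

```bash
cat >> h.py <<'E'
def rest():
    s=bot.observe(); print({k:np.round(v,3).tolist() for k,v in s.items() if k in("wrist_force","torque","tcp_pos","t")})
    for c in ("top","scene"):
        pic,W=cloud(c); z=W[...,2]
        fm=(z>.09)&(z<.104)&(np.hypot(W[...,0]-.577,W[...,1]+.247)<.075)&(np.hypot(W[...,0]-.577,W[...,1]+.247)>.014)&(np.hypot(W[...,0]-.559,W[...,1]+.143)>.03)
        p=W[fm][:,:2]
        if len(p)>10:
            l=cv2.fitLine(p.astype(np.float32),cv2.DIST_HUBER,0,.01,.01).ravel(); print(c,fm.sum(),l.round(4),"az",np.arctan2(l[1],l[0]).round(3),"from pivot",np.arctan2(l[3]+.247,l[2]-.577).round(3))
    return W
E
python3 -c "
from h import *
rest()"
```

```text
{'t': 18.3, 'tcp_pos': [0.528, -0.232, 0.078], 'wrist_force': [-0.542, -1.465, 0.276], 'torque': [-0.504, 0.276, 0.031]}
top 15 [ 0.9024 -0.4309  0.5437 -0.2218] az -0.445 from pivot 2.494
scene 155 [ 0.9553 -0.2955  0.5402 -0.2206] az -0.3 from pivot 2.518
```

Request:
jog_arm(rows=[{"delta_pos": [0.002, 0.005, 0], "twist": -0.1, "hand": 255}, {"delta_pos": [0.004, 0.0097, 0], "twist": -0.2, "hand": 255}, {"delta_pos": [0.0067, 0.014, 0], "twist": -0.3, "hand": 255}, {"delta_pos": [0.0097, 0.018, 0], "twist": -0.4, "hand": 255}, {"delta_pos": [0.0132, 0.022, 0], "twist": -0.5, "hand": 255}, {"delta_pos": [0.017, 0.0255, 0], "twist": -0.6, "hand": 255}, {"delta_pos": [0.02, 0.028, 0], "twist": -0.68, "hand": 255}, {"delta_pos": [0.02, 0.028, 0], "twist": -0.68, "hand": 255}])

```text
t: 19.4
tcp_pos: [0.5475, -0.2038, 0.0775]
orientation: [-0.0, 0.984, 0.177, -0.0]
wrist_force: [1.3, 1.1, -0.0]
gripper_width: 0.002
finger_force: 0.0
```

```bash
python3 -c "
from h import *
rest()"
```

```text
{'t': 19.4, 'tcp_pos': [0.547, -0.204, 0.078], 'wrist_force': [1.292, 1.108, -0.047], 'torque': [0.031, 0.188, -0.009]}
scene 79 [ 0.8997  0.4366  0.5517 -0.186 ] az 0.452 from pivot 1.964
```

Request:
jog_arm(rows=[{"delta_pos": [0.002, 0.001, 0], "twist": -0.05, "hand": 255}, {"delta_pos": [0.004, 0.002, 0], "twist": -0.1, "hand": 255}, {"delta_pos": [0.006, 0.003, 0], "twist": -0.14, "hand": 255}, {"delta_pos": [0.008, 0.004, 0], "twist": -0.175, "hand": 255}, {"delta_pos": [0.008, 0.004, 0], "twist": -0.175, "hand": 255}])

```text
t: 20.12
tcp_pos: [0.5556, -0.2003, 0.0776]
orientation: [0.0, 0.996, 0.089, 0.0]
wrist_force: [0.1, 0.1, -0.3]
gripper_width: 0.005
finger_force: 0.2
```

Request:
jog_arm(rows=[{"delta_pos": [0.001, 0.0002, 0], "twist": 0, "hand": 255}, {"delta_pos": [0.002, 0.0004, 0], "twist": 0, "hand": 255}, {"delta_pos": [0.002, 0.0004, 0], "twist": 0, "hand": 255}])

```text
t: 20.5
tcp_pos: [0.5575, -0.2, 0.0776]
orientation: [0.0, 0.996, 0.088, 0.0]
wrist_force: [-0.8, 0.3, 0.4]
gripper_width: 0.003
finger_force: 0.4
```

```bash
python3 -c "
from h import *
rest()"
```

```text
{'t': 20.5, 'tcp_pos': [0.557, -0.2, 0.078], 'wrist_force': [-0.792, 0.32, 0.4], 'torque': [0.1, 0.369, 0.023]}
scene 82 [ 0.8915  0.453   0.5607 -0.1843] az 0.47 from pivot 1.825
```

Request:
jog_arm(rows=[{"delta_pos": [0.0005, 0.0001, 0], "twist": 0, "hand": 255}, {"delta_pos": [0.001, 0.0002, 0], "twist": 0, "hand": 255}, {"delta_pos": [0.0015, 0.0003, 0], "twist": 0, "hand": 255}, {"delta_pos": [0.0015, 0.0003, 0], "twist": 0, "hand": 255}])

```text
t: 21.1
tcp_pos: [0.5584, -0.1998, 0.0776]
orientation: [-0.0, 0.996, 0.088, -0.0]
wrist_force: [-5.0, 0.8, 1.7]
gripper_width: 0.004
finger_force: 1.9
```

Request:
jog_arm(rows=[{"delta_pos": [0.0005, 0.0001, 0], "twist": 0, "hand": 255}, {"delta_pos": [0.001, 0.0002, 0], "twist": 0, "hand": 255}, {"delta_pos": [0.0015, 0.0003, 0], "twist": 0, "hand": 255}, {"delta_pos": [0.0015, 0.0003, 0], "twist": 0, "hand": 255}])

```text
t: 21.6
tcp_pos: [0.5585, -0.1998, 0.0776]
orientation: [-0.0, 0.996, 0.088, -0.001]
wrist_force: [-8.7, -0.8, 5.2]
gripper_width: 0.005
finger_force: 4.3
```

```bash
python3 -c "
from h import *
rest()"
```

```text
{'t': 21.6, 'tcp_pos': [0.558, -0.2, 0.078], 'wrist_force': [-8.706, -0.795, 5.225], 'torque': [-0.229, 2.002, -0.064]}
scene 81 [ 0.9362  0.3515  0.5568 -0.1854] az 0.359 from pivot 1.888
```

The rest is stalled at its stop at about 9 N. I back off, lift clear and check.

Request:
jog_arm(rows=[{"delta_pos": [-0.005, -0.001, 0], "twist": 0, "hand": 255}, {"delta_pos": [-0.02, -0.004, 0], "twist": 0, "hand": 255}, {"delta_pos": [-0.025, -0.005, 0.03], "twist": 0, "hand": 255}, {"delta_pos": [-0.03, -0.005, 0.08], "twist": 0, "hand": 255}, {"delta_pos": [-0.04, 0.02, 0.13], "twist": 0.1, "hand": 255}, {"delta_pos": [-0.06, 0.07, 0.16], "twist": 0.2, "hand": 255}, {"delta_pos": [-0.09, 0.12, 0.17], "twist": 0.3, "hand": 255}, {"delta_pos": [-0.11, 0.17, 0.17], "twist": 0.4, "hand": 255}])

```text
t: 22.7
tcp_pos: [0.4491, -0.0283, 0.2483]
orientation: [-0.0, 0.958, 0.286, 0.001]
wrist_force: [0.7, -0.3, -0.3]
gripper_width: 0.005
finger_force: 0.0
```

Request:
jog_arm(rows=[{"delta_pos": [0, 0.04, 0], "twist": 0.1, "hand": 255}, {"delta_pos": [0, 0.09, 0], "twist": 0.2, "hand": 255}, {"delta_pos": [0, 0.14, 0], "twist": 0.3, "hand": 255}, {"delta_pos": [0, 0.18, 0], "twist": 0.4, "hand": 255}, {"delta_pos": [0, 0.2, 0], "twist": 0.4, "hand": 255}, {"delta_pos": [0, 0.2, 0], "twist": 0.4, "hand": 255}])

```text
t: 23.45
tcp_pos: [0.4503, 0.1708, 0.2475]
orientation: [0.0, 0.883, 0.469, 0.0]
wrist_force: [-0.0, -0.3, -0.3]
gripper_width: 0.005
finger_force: 0.0
```

```bash
python3 - <<'E'
from h import *
rest()
ims=[]
for c in ("top","scene"):
    pic,W=cloud(c); z=W[...,2]
    r=np.hypot(W[...,0]-.559,W[...,1]+.142)
    m=(r<.05)&(r>.03)&(z>.05)&(z<.068); w=W[m]
    A=np.c_[w[:,:2]-[.559,-.142],np.ones(len(w))]; print(c,"plate",m.sum(),np.linalg.lstsq(A,w[:,2],rcond=None)[0])
    m=(r<.02)&(z>.08)&(z<.11); print(" hub top",np.median(z[m]))
    for n in ["disc_small_hub","paste_tube","oil_bottle"]:
        for q in bot.outline_of(n,c)[:1]:
            w=W[q["mask"]]; print(c,n,round(q["score"],2),q["box"],np.nanmedian(w,0).round(3))
    ims.append(pic[190:280,295:405] if c=="top" else pic[150:240,280:390])
save("p6.png",cv2.resize(np.hstack(ims),None,fx=3.6,fy=3.6,interpolation=2))
E
```

```text
{'t': 23.45, 'tcp_pos': [0.45, 0.171, 0.248], 'wrist_force': [-0.031, -0.338, -0.273], 'torque': [-0.114, 0.151, -0.006]}
top 123 [ 0.1703 -0.9854  0.5726 -0.2044] az -1.4 from pivot 1.674
scene 87 [ 0.1601 -0.9871  0.5722 -0.1987] az -1.41 from pivot 1.67
top plate 1089 [0.00030708 0.00153253 0.06075541]
 hub top 0.09003437044805918
top disc_small_hub 0.58 [180.7, 187.7, 217.3, 226.1] [0.623 0.154 0.009]
top paste_tube 0.88 [263.6, 292.0, 276.9, 331.2] [ 0.4   -0.001  0.01 ]
top oil_bottle 0.79 [221.4, 137.9, 237.3, 163.0] [0.74  0.091 0.044]
scene plate 101 [0.01414251 0.00340636 0.06225888]
 hub top 0.09076296430261316
scene paste_tube 0.69 [327.4, 159.5, 350.9, 187.8] [ 0.57  -0.214  0.077]
scene oil_bottle 0.73 [182.0, 211.7, 200.2, 249.3] [0.741 0.102 0.041]
```

View pics/p6.png

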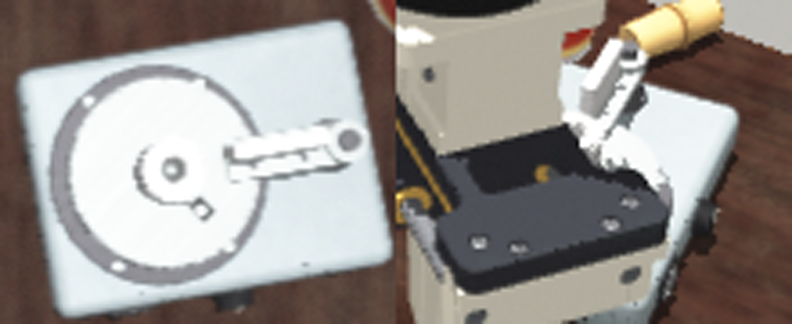

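The top view shows the rest over the disc, pointing along the hone's +y at 1.74 rad (its stop is at 1.745). The pin is in the slot, the hub top reads 90 mm, and the bystanders have not moved.

```bash
python3 -c "
from bench import bot
print(bot.hand_in())"
```

```text
the job is handed in; nothing more can be done
None
```

I fitted the larger disc fully home with the drive pin in its slot, swung the tool rest in to its stop, left the other items where they were, and handed the job in at about 24 s.

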